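# Hang up the parts basket and the pad slick at the woodwind repair bench

## Task

Tidy the repair bench: hang the small metal parts basket by its handle in the curved brass hook on the green-based stand, and hang the wooden-handled pad slick, which stands in its wooden block, on the straight red-tipped peg of the black-based stand, with the peg through the hole in its handle. Let both hang still and upright, clear of the bench, and leave the torch, the amber jar and the loose brass key where they are.

Things in the scene. Friction and masses are not known exactly. Their poses are not given: they have to be found in the camera images.
- basket: Loose open aluminium basket, 70 (its x) x 110 (its y) x 50 mm high, 0.25 kg. Origin: centre of underside, z up; half-turn symmetric. Stiff fixed handle in its y-z plane: 8 mm round steel bar, straight level top from y = -40 to +40 mm, centre line 106 mm above the underside, bending down to uprights at y = +-53 mm; 52 mm clear between rim and bar. The hook goes under the bar's middle.
- basket_handle (a point): Middle of the top bar of the basket's handle, on its centre line, 106 mm above the underside; axes as the basket's.
- slick: Loose pad slick (spatula), 0.12 kg: dark wood handle 18 (its x) x 32 (its y) x 100 mm (its z), steel blade 5 x 20 x 50 mm below it. A 20 mm round hole runs through the handle along x, centred 78 mm above the handle's foot, 22 mm below its top. Origin: centre of the handle's foot, z to the handle's top; half-turn symmetric. Starts upright, blade in the block's slot, foot on the block's top.
- slick_hole (a point): Centre of the hole in the slick's handle; hole axis = x of the slick.
- block: Fixed wooden block 70 x 70 x 60 mm high with a slot 9 x 25 mm (x, y), 57 mm deep, in the middle of its top; holds the slick at the start. Origin: centre of its underside.
- hook_stand: Fixed stand: round green foot 100 mm across, 13 mm high; steel post 14 mm thick, 212 mm high, with a 17 mm ball on top, from which an 8 mm brass hook points along the stand's -x: lowest at x = -65 mm (centre line 195 mm high), turning up to its tip at x = -90 mm (215 mm high). Origin: centre of the foot's underside.
- hook_seat (a point): Where the centre line of the basket's handle bar comes to rest in the hook: stand's x = -65 mm, y = 0, z = 203 mm; axes as the stand's (hook points along -x).
- hook_tip (a point): End of the hook's centre line: stand's x = -90 mm, 215 mm high.
- peg_stand: Fixed stand: round black foot 100 mm across, 13 mm high; steel post 14 mm thick, 190 mm high, with a 17 mm ball on top, from which a straight 8 mm steel peg points along the stand's -x, centre line rising from 190 mm at the post to 205 mm at its red tip ball (11 mm) at x = -80 mm. Origin: centre of the foot's underside.
- peg_mid (a point): Point on the peg's centre line at the stand's x = -45 mm, 198.4 mm high; axes as the stand's (peg points along -x).
- peg_tip (a point): Centre of the red ball at the peg's end: stand's x = -80 mm, 205 mm high.
- torch: Bystander: small upright soldering torch, black knurled handle on a square black base 64 x 64 mm, nozzle across the top, 138 mm high. Loose. Origin: centre of the underside.
- jar: Bystander: amber glass jar with black cap, 48 mm across, 65 mm high, loose. Origin: centre of the underside.
- key: Bystander: brass instrument key lying flat: disc 38 mm across at its origin, with an arm 7 mm wide along its x to a cross tube at x = 75 mm; 10 mm high. Loose. Origin: centre of the disc's underside.
There are look-alikes about, which are no part of the job. What is meant by the slick is not blue, and is the smaller of those in its own colour.

How it is judged:
At the end, for the whole second after the job is handed in: Both hang still (under 0.08 m/s) and within 0.4 rad of upright, their weight on the stands: handle middle at the hook seat (-30 to 45 mm along, 35 mm sideways, -12 to 22 mm in height), hole on the peg (-30 to 35 mm along from its middle, 12 mm sideways, -22 to 8 mm in height) (x of basket_handle in the frame of hook_seat between -0.03 and 0.045 m and y of basket_handle in the frame of hook_seat between -0.035 and 0.035 m and z of basket_handle in the frame of hook_seat between -0.012 and 0.022 m and angle between each of basket, slick's own z axis and vertical below 0.4 rad and contact force between basket and hook_stand above 0.5 N and linear speed of each of basket, slick below 0.08 m/s and x of slick_hole in the frame of peg_mid between -0.03 and 0.035 m and y of slick_hole in the frame of peg_mid between -0.012 and 0.012 m and z of slick_hole in the frame of peg_mid between -0.022 and 0.008 m and contact force between slick and peg_stand above 0.2 N); the robot touches nothing.
It fails at once if the torch is pushed more than 30 mm or knocked over (distance of torch from where it was at the start of the episode above 0.03 m or angle between torch's own z axis and vertical above 0.5 rad).
It fails at once if the jar is pushed more than 30 mm or knocked over (distance of jar from where it was at the start of the episode above 0.03 m or angle between jar's own z axis and vertical above 0.5 rad).
It fails at once if the key is pushed more than 30 mm or knocked over (distance of key from where it was at the start of the episode above 0.03 m or angle between key's own z axis and vertical above 0.5 rad).
It also fails if it takes over 69 s, if anything falls off the work surface, if the arm or the gripper's body presses on something with over 40 N, if the wrist force passes 120 N, or if a joint passes its speed limit or range.

## Robot

A 6-joint arm with a two-finger parallel gripper is mounted at the origin on the work surface. World frame = base frame: x ahead of the robot, y to its left, z up, the work surface at z = 0. Lengths are in m, angles in rad, forces in N, time in s.
With the tool pointing down it reaches from about 0.375 to 0.9 m from the base axis. Payload 3.1 kg.
Tool frame: the origin (TCP) lies on the centre line of the jaws, within the pads' length; the fingertips stand 19 mm ahead of it and the grasp point (between the pads) is the TCP; z points along the fingers, y is the line along which they close (so a half turn about z gives the same grasp; the last joint's range is limited). The gripper opens to 85 mm and grips with 20 to 120 N. Pads are 22 mm wide; open, the fingers measure 114 mm over their backs; the gripper's body (76 mm by 85 mm) begins 54 mm behind the grasp point. The pads swing forward as they close: fully open they stand 13 mm farther back than shut.
Start: joints at [1.169, 0.527, 1.433, -0, 1.181, -0.178], TCP at [0.139, 0.609, 0.25] pointing down, gripper open.
Joint ranges: [-3.08, 3.08], [-0.75, 2.2], [0.22, 2.44], [-1.43, 4.57], [0, 2.65], [-2.85, 2.85]. Speed limits (rad/s): [2.79, 2.79, 3.14, 3.14, 3.14, 3.14].

## Interface

Orientations are given as a unit quaternion [x, y, z, w].
In Python, from station import manip, cams, sign_off gives the robot as it stands.
- The arm moves only by the tool carry_out, never from a script. Its argument "targets" is a list that holds one entry, the list of rows, each a list of 7 numbers: the shift along the tool's x, y, z in cm, then the turn, a rotation vector about the tool's x, y, z in degrees, then the finger opening in cm, from 0 to 8.54. A call has 1 to 12 rows; each row is the pose to reach, as a shift and turn from the pose commanded when the call began, along the tool's axes at that moment; what a row does not reach only later rows make up. A row lasts 1/12 s, in which the tool goes at most 41.7 mm and 7.16 degrees, less where a joint would pass 70% of its speed; a pose out of reach is approached as far as the arm can. A call with a gripper value outside its range is refused whole. The fingers move at their own pace and stop on an object; "force" is the grip in N (left out, the last holds). Time passes only in rows, so rows that repeat a pose let the fingers close. It gives the time, the measured TCP pose, the force, the opening and the grip force at its end, in the units of the state.
- manip.sense(): the state, without advancing time (a new reading comes with each control period).
- cams.snapshot(name): name is "scene" or "top" or "wrist"; returns the picture (400x640x3 uint8, red, green, blue); there is no depth.
- cams.camera_info(name): a dict with "K" (3x3 intrinsics, pixels), "T" (4x4, takes a point from camera to world coordinates). Camera axes: x right, y down, z forward; pixel columns grow to the right and rows downward; lengths in m; the calibration is good to about 2 mm. A picture is of the moment at which its call begins: read the wrist's pose just before it. camera_info takes no time and is no camera call; for the wrist camera it gives the pose at the moment of the call.
- sign_off(): hands the job in; it is judged then, once.
The state is a dict: "t": time; "q": joint angles; "qd": joint speeds; "tau": joint torques, N m; "tcp_pos": TCP position; "tool_rot": TCP orientation; "force": force on the tool from outside, world axes, zero at the start; "ft_torque": the same for the moment, N m; "finger_gap": opening from 0.0 (shut) to 1.0 (fully open); "gripper_force": force on a finger pad.
Only numpy, scipy, OpenCV 4.12 (cv2) and the standard library are available. Lean on these libraries where they do the work, as an engineer would, in place of code of your own. Each camera call takes 0.05 s, during which the arm holds its last target. There are 200 camera calls.

## Working session

There is one attempt and no reset: what is moved stays moved. The work goes in short steps, Python scripts to look and compute and a tool call to move; the robot and the scene stay as the last step left them, time stands still between calls to the robot, and variables do not carry over. Pictures are saved under pics/ and viewed, at most 10 in all, crops included, and the job is handed in when it is done.

Besides the shell and the picture viewer there is one more tool, called after ">>>" by a JSON object that holds its "method" and its "body". carry_out: Moves the arm, as the interface text tells. Its arguments: {"type":"object","properties":{"targets":{"type":"array"},"force":{"type":"number"}},"required":["targets"]}

```bash
mkdir -p pics; ls; python3 - <<'E'
from station import manip,cams
import cv2,numpy as np
np.set_printoptions(precision=4,suppress=True)
for n in ("scene","top"):
    im=cams.snapshot(n); cv2.imwrite(f"pics/{n}0.png",im[:,:,::-1]); i=cams.camera_info(n); print(n,i["K"],i["T"])
print(manip.sense())
E
```

```text
pics
scene [[461.5268   0.     325.4802]
 [  0.     461.5268 210.2669]
 [  0.       0.       1.    ]] [[-0.2488  0.739  -0.6261  1.2228]
 [ 0.9685  0.1898 -0.161   0.2006]
 [-0.0001 -0.6464 -0.763   1.0239]
 [ 0.      0.      0.      1.    ]]
top [[510.7784   0.     316.2849]
 [  0.     510.7784 196.8181]
 [  0.       0.       1.    ]] [[ 0.0227 -0.9734  0.2281  0.302 ]
 [-0.9997 -0.023   0.0017  0.0422]
 [ 0.0036 -0.228  -0.9736  1.2437]
 [ 0.      0.      0.      1.    ]]
{'t': 0.1, 'q': array([ 1.1685,  0.5284,  1.4338, -0.    ,  1.1814, -0.1784]), 'qd': array([-0.0001, -0.0014, -0.0042,  0.0007, -0.0006,  0.0006]), 'tau': array([ -0.0002, -44.3308, -17.8586,  -0.0003,   0.0039,   0.    ]), 'tcp_pos': array([0.1384, 0.6088, 0.2494]), 'tool_rot': array([ 0.1117,  0.9937, -0.001 , -0.0003]), 'force': array([-0.2683,  0.0161, -0.3752]), 'ft_torque': array([ 0.0236, -0.0134, -0.0091]), 'gripper_force': 0.0, 'finger_gap': 0.9967145899927553}
```

View pics/scene0.png

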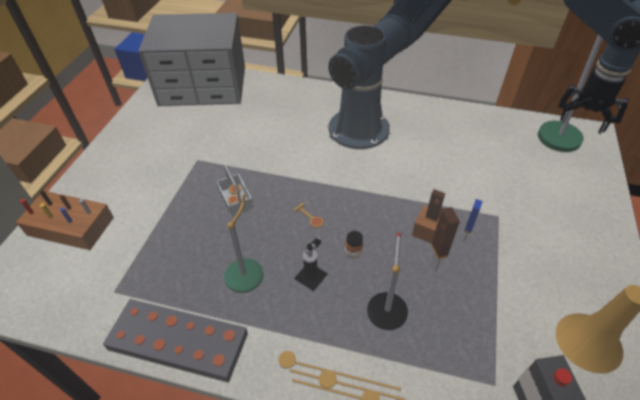

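View pics/top0.png

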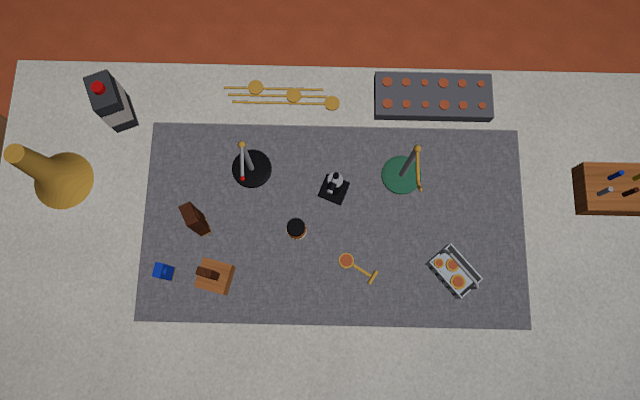

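The scene picture shows the brass-hook stand at about (243,275), the black stand at (388,310) and the slick in its block at (436,205). There is a bigger brown look-alike at (446,232) and a blue one at (474,215). The top picture shows the basket at (455,270), the block at (215,276), the green foot at (402,175) and the black foot at (252,168).

```bash
cat > h.py <<'E'
import cv2,numpy as np
from station import manip,cams
from scipy.spatial.transform import Rotation as R
np.set_printoptions(precision=4,suppress=True)
def ray(n,p,T=None):
    i=cams.camera_info(n); T=i["T"] if T is None else T
    d=T[:3,:3]@np.linalg.solve(i["K"],[p[0],p[1],1.]); return T[:3,3],d/np.linalg.norm(d)
def onz(n,p,z,T=None):
    o,d=ray(n,p,T); return o+d*(z-o[2])/d[2]
def tri(rays):
    A=sum(np.eye(3)-np.outer(d,d) for o,d in rays); b=sum((np.eye(3)-np.outer(d,d))@o for o,d in rays)
    x=np.linalg.solve(A,b); return x,[np.linalg.norm(np.cross(x-o,d)) for o,d in rays]
def proj(n,X,T=None):
    i=cams.camera_info(n); T=i["T"] if T is None else T
    c=T[:3,:3].T@(np.asarray(X)-T[:3,3]); u=i["K"]@c; return u[:2]/u[2]
E
python3 - <<'E'
import cv2,numpy as np
t=cv2.imread("pics/top0.png"); s=cv2.imread("pics/scene0.png")
def c(im,x,y,w,h,k): return cv2.resize(im[y:y+h,x:x+w],None,fx=k,fy=k,interpolation=cv2.INTER_CUBIC)
a=np.hstack([c(t,140,130,133,167,3),c(t,370,130,133,167,3)])[:501]
cv2.imwrite("pics/a.png",a[:, :800])
b=np.hstack([c(s,360,180,133,150,3),c(s,200,160,133,150,3)])
cv2.imwrite("pics/b.png",b[:, :800])
E
```

```text
(no output)
```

View pics/a.png

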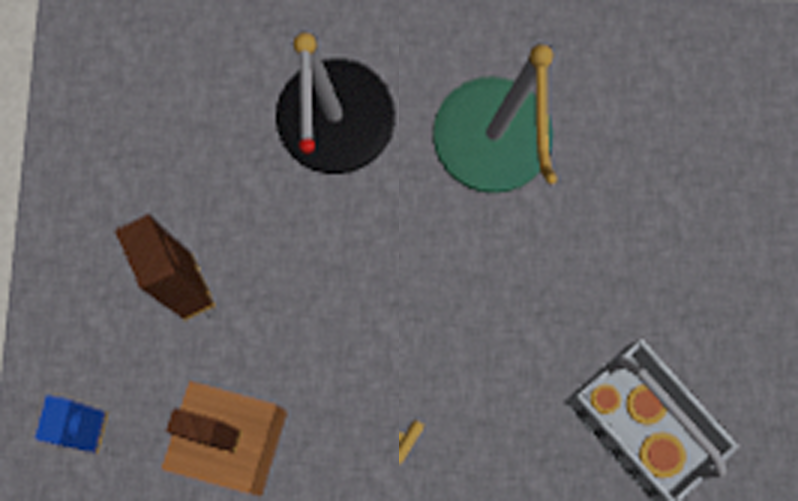

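View pics/b.png

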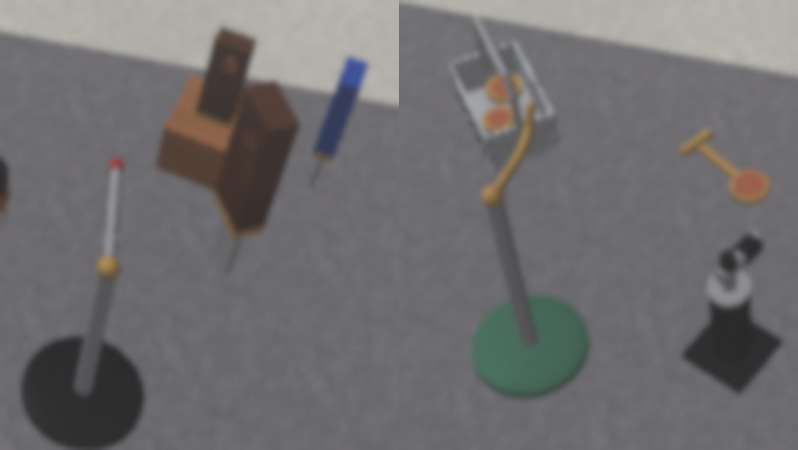

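The crops show these top pixels: peg ball (242,144), red tip (242.3,178.3), hook ball (417.7,148.3), hook tip (420.3,190), and the handle bar from (452,255) to (477.7,285). In the scene crop, the slick's hole is at about (436.7,201.7), facing +x.

```bash
python3 - <<'E'
from h import *
def T2(n,a,b):
    x,e=tri([ray("top",a),ray("scene",b)]); print(n,x,np.round(e,4))
T2("pegtip",(242.3,178.3),(398.7,234.3));T2("pegball",(242,144.3),(395.7,268.3))
T2("hooktip",(420.3,190),(243.7,195));T2("hookball",(417.7,148.3),(230.7,225))
t=cv2.imread("pics/top0.png");hsv=cv2.cvtColor(t,cv2.COLOR_BGR2HSV)
def comps(name,m,z,box):
    x,y,w,h=box; mm=np.zeros_like(m); mm[y:y+h,x:x+w]=m[y:y+h,x:x+w]
    c=max(cv2.findContours(mm,0,1)[0],key=cv2.contourArea); r=cv2.minAreaRect(c)
    print(name,"area",cv2.contourArea(c),"ell",cv2.minEnclosingCircle(c),r,onz("top",r[0],z)); return c,r
g=cv2.inRange(hsv,(60,80,30),(90,255,255)); c,r=comps("green",g,.013,(370,140,60,70))
k=cv2.inRange(hsv,(0,0,0),(180,255,40)); c,r=comps("black",k,.013,(225,140,55,60))
comps("jar",k,.065,(280,210,35,35)); comps("torch",k,.005,(310,165,45,45))
print("pegtip z",onz("top",(242.3,178.3),.205),"ball",onz("top",(242,144.3),.19))
print("hooktip z",onz("top",(420.3,190),.215),"ball",onz("top",(417.7,148.3),.212))
for p in [(452,255),(477.7,285)]: print("bar",onz("top",p,.106))
for p in [(225.3,166.7),(240.3,193)]: print("bar sc",onz("scene",p,.106))
# block, slick top
B=cv2.inRange(hsv,(5,90,100),(18,255,255)); D=cv2.inRange(hsv,(0,90,20),(18,255,99))
c=max(cv2.findContours((B|D)[250:310,185:245].copy(),0,1,offset=(185,250))[0],key=cv2.contourArea); r=cv2.minAreaRect(c); print("block",r); print([onz("top",p,.06) for p in cv2.boxPoints(r)])
dd=np.zeros_like(D);dd[262:285,190:225]=D[262:285,190:225]; c=max(cv2.findContours(dd,0,1)[0],key=cv2.contourArea); r=cv2.minAreaRect(c);print("slick",r,cv2.approxPolyDP(c,1.5,True).reshape(-1,2).tolist())
for p in c.reshape(-1,2)[[0]]: pass
print("hole scene x? ",onz("scene",(436.7,201.7),.138))
print("topcorners@.16",[onz("top",(140+a/3,130+b/3),.16) for a,b in [(175,408),(168,433)]])
print("big look top",[onz("top",(140+a/3,130+b/3),.2) for a,b in [(116,232),(150,214),(176,262),(143,287)]])
# basket rim from bright edges
print("rim",[onz("top",(370+(a-399)/3,130+b/3),.05) for a,b in [(640,342),(737,445),(570,402),(668,505)]])
s=manip.sense(); print(R.from_quat(s["tool_rot"]).as_matrix())
cv2.imwrite("pics/c.png",cv2.resize(t[200:300,130:250],None,fx=6,fy=6,interpolation=cv2.INTER_CUBIC)[:600,:720])
E
```

```text
pegtip [0.5808 0.2017 0.2078] [0.0015 0.0015]
pegball [0.6609 0.2091 0.1927] [0.0016 0.0016]
hooktip [ 0.562  -0.1701  0.2159] [0.0013 0.0013]
hookball [ 0.6532 -0.1667  0.2144] [0.0017 0.0017]
green area 884.5 ell ((400.3819580078125, 174.78819274902344), 19.379606246948242) ((399.0, 174.5), (37.0, 34.0), 90.0) [ 0.6525 -0.1612  0.013 ]
black area 821.0 ell ((251.10440063476562, 168.46702575683594), 19.416534423828125) ((251.0, 168.5), (37.0, 38.0), 90.0) [0.6593 0.2096 0.013 ]
jar area 220.5 ell ((295.3070068359375, 226.874267578125), 8.925665855407715) ((295.0, 226.5), (16.0, 17.0), 0.0) [0.5057 0.0924 0.065 ]
torch area 421.5 ell ((333.2572021484375, 189.09352111816406), 16.36066436767578) ((333.2931213378906, 189.01722717285156), (24.697479248046875, 23.95469856262207), 21.801410675048828) [0.6132 0.0024 0.005 ]
pegtip z [0.5817 0.2007 0.205 ] ball [0.662  0.2079 0.19  ]
hooktip z [ 0.5626 -0.1716  0.215 ] ball [ 0.6545 -0.1688  0.212 ]
bar [ 0.4424 -0.2614  0.106 ]
bar [ 0.3776 -0.3155  0.106 ]
bar sc [ 0.3835 -0.3083  0.106 ]
bar sc [ 0.4676 -0.2303  0.106 ]
block ((213.638488
[... 185 characters left out ...]
 ]), array([0.3447, 0.2419, 0.06  ])]
slick ((207.4622802734375, 273.1321105957031), (23.213932037353516, 9.0657958984375), 15.94539737701416) [[197, 268], [197, 274], [217, 280], [219, 273], [202, 267]]
hole scene x?  [0.3973 0.2819 0.138 ]
topcorners@.16 [array([0.4001, 0.2896, 0.16  ]), array([0.3825, 0.2932, 0.16  ])]
big look top [array([0.5172, 0.3306, 0.2   ]), array([0.5306, 0.308 , 0.2   ]), array([0.497 , 0.2873, 0.2   ]), array([0.4789, 0.3087, 0.2   ])]
rim [array([ 0.4751, -0.2734,  0.05  ]), array([ 0.3968, -0.3454,  0.05  ]), array([ 0.427 , -0.2173,  0.05  ]), array([ 0.3501, -0.2902,  0.05  ])]
[[-0.9751  0.222  -0.0008]
 [ 0.222   0.9751 -0.0019]
 [ 0.0003 -0.002  -1.    ]]
```

View pics/c.png

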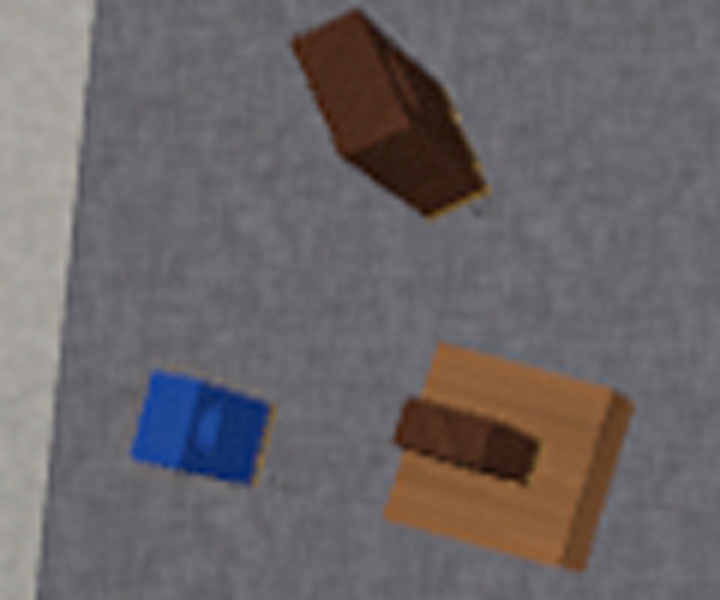

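The crop shows the slick's top face centred at about (204.2,272.2) in the top image, with its long side about 13–15° off world y. The larger brown look-alike and the blue one stand clear to the left. I'll lift, then look from above the block.

>>> {"method": "carry_out", "body": {"targets": [[[0, 0, -5, 0, 0, 0, 8.5], [0, 0, -10, 0, 0, 0, 8.5], [0, 0, -10, 0, 0, 0, 8.5], [-4, -3, -10, 0, 0, 0, 8.5], [-32, -26.5, -10, 0, 0, 0, 6], [-32, -26.5, -10, 0, 0, 0, 6], [-32, -26.5, -10, 0, 0, 0, 6], [-32, -26.5, -10, 0, 0, 0, 6], [-32, -26.5, -10, 0, 0, 0, 6], [-32, -26.5, -10, 0, 0, 0, 6], [-32, -26.5, -10, 0, 0, 0, 6], [-32, -26.5, -10, 0, 0, 0, 6]]]}}

```text
t: 1.1
tcp_pos: [0.3678, 0.3104, 0.3501]
tool_rot: [0.112, 0.994, -0.0, -0.0]
force: [0.6, -0.0, 0.3]
finger_gap: 0.703
gripper_force: 0.0
```

>>> {"method": "carry_out", "body": {"targets": [[[0, 0, 0, 0, 0, 0, 6], [0, 0, 0, 0, 0, 0, 6], [0, 0, 0, 0, 0, 0, 6]]]}}

```text
t: 1.35
tcp_pos: [0.367, 0.3122, 0.35]
tool_rot: [0.112, 0.994, 0.0, -0.001]
force: [-0.1, -0.1, 0.1]
finger_gap: 0.7
gripper_force: 0.0
```

```bash
python3 - <<'E'
from h import *
s=manip.sense(); print(s["t"],s["tcp_pos"],R.from_quat(s["tool_rot"]).as_matrix(),s["q"],s["finger_gap"])
i=cams.camera_info("wrist"); im=cams.snapshot("wrist"); cv2.imwrite("pics/w1.png",im[:,:,::-1]); np.save("w1.npy",i["T"]); print(i)
c=np.mean([onz("top",p,.16) for p in [(198.1,266.1),(195.6,274.),(210.1,278.1),(212.3,269.8)]],0); print("slick top",c, proj("wrist",c))
print("fake green",onz("scene",(560,135),0))
E
```

```text
1.35 [0.367  0.3122 0.35  ] [[-0.9748  0.223  -0.0013]
 [ 0.223   0.9748  0.0002]
 [ 0.0013 -0.0001 -1.    ]] [ 0.472   0.2161  1.6432  0.0008  1.2834 -0.8741] 0.699849058268079
{'K': array([[345.7865,   0.    , 317.0025],
       [  0.    , 345.7865, 198.3375],
       [  0.    ,   0.    ,   1.    ]]), 'T': array([[ 0.2243,  0.9253,  0.3057,  0.2875],
       [ 0.9745, -0.2124, -0.0719,  0.3295],
       [-0.0016,  0.3141, -0.9494,  0.4738],
       [ 0.    ,  0.    ,  0.    ,  1.    ]])}
slick top [0.3878 0.2767 0.16  ] [286.7951 204.4867]
fake green [-0.1365  0.6681  0.    ]
```

View pics/w1.png

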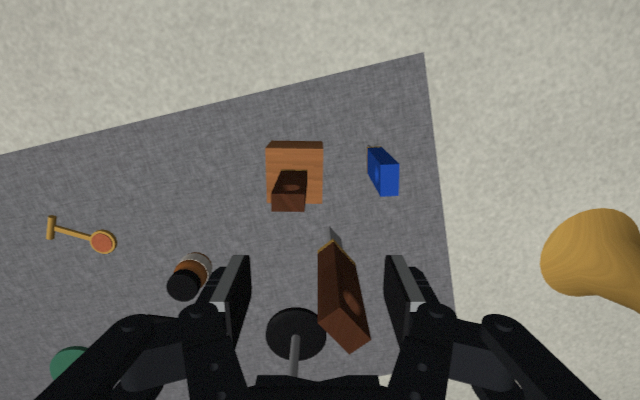

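The wrist view shows the slick's top face at about (272–306, 192–211) with its hole at (291,187). Its edges line up with the image axes, so the tool yaw already matches. The big brown one is nearer the arm's far side, so I'll check its height for clearance.

```bash
python3 - <<'E'
from h import *
T=np.load("w1.npy"); im=cv2.imread("pics/w1.png"); 
x,e=tri([ray("top",(188.4,212.7)),ray("wrist",(343,329),T)]); print("big top",x,e)
x,e=tri([ray("top",(204.0,272.0)),ray("wrist",(289,201.5),T)]); print("slick top tri",x,e)
g=im[165:216,262:316].astype(int); sub=cv2.cvtColor(im,cv2.COLOR_BGR2HSV)
print(sub[200,262:316,2]); print(sub[180:216,284,2]);print(sub[180:216,298,2])
m=cv2.inRange(sub,(0,60,10),(18,255,100))[185:216,262:316]; c=max(cv2.findContours(m,0,1,offset=(262,185))[0],key=cv2.contourArea);print(cv2.approxPolyDP(c,1.5,True).reshape(-1,2).tolist())
for p in [(289,201.5),(289,211),(289,192),(272,201),(306,201)]: print(onz("wrist",p,.16,T))
E
```

```text
big top [0.5037 0.3057 0.2082] [np.float64(0.0017706066907990949), np.float64(0.0017706066907992243)]
slick top tri [0.3881 0.278  0.1534] [np.float64(0.00031874650102731985), np.float64(0.00031874650102747007)]
[114 115 112 108 123 144 151 151 136  98  79  76  76  76  74  74  71  72
  70  69  71  72  78  81  84  84  85  82  79  76  72  71  75  74  75  75
  77  81  78  78  79  78  60  90 139 150 152 150 151 151 149 148 152 148]
[ 36  33  34  35  39  53  53  52  47  42  40  36  38  44  79  86  84  82
  81  81  78  76  72  72  71  72  70  73  71  73  73  82 106 110 113 114]
[ 33  34  35  37  35  46  69  71  73  46  33  34  34  42  71  75  76  76
  79  78  77  76  74  76  76  76  77  74  75  75  80  82 108 106 104 106]
[[274, 185], [271, 192], [272, 211], [303, 211], [306, 185]]
[0.3857 0.2789 0.16  ]
[0.3951 0.2765 0.16  ]
[0.3765 0.2812 0.16  ]
[0.3816 0.2631 0.16  ]
[0.3889 0.2949 0.16  ]
```

>>> {"method": "carry_out", "body": {"targets": [[[-2.7, -2.9, 5, 0, 0, 0, 6], [-2.7, -2.9, 9, 0, 0, 0, 6], [-2.7, -2.9, 13, 0, 0, 0, 6], [-2.7, -2.9, 16, 0, 0, 0, 6], [-2.7, -2.9, 18.5, 0, 0, 0, 6], [-2.7, -2.9, 20, 0, 0, 0, 6], [-2.7, -2.9, 20.8, 0, 0, 0, 6], [-2.7, -2.9, 20.8, 0, 0, 0, 6], [-2.7, -2.9, 20.8, 0, 0, 0, 2], [-2.7, -2.9, 20.8, 0, 0, 0, 2], [-2.7, -2.9, 20.8, 0, 0, 0, 2], [-2.7, -2.9, 20.8, 0, 0, 0, 2]]], "force": 40}}

```text
t: 2.4
tcp_pos: [0.388, 0.2787, 0.1436]
tool_rot: [0.112, 0.994, 0.001, 0.001]
force: [-0.2, 1.4, 2.9]
finger_gap: 0.366
gripper_force: 42.4
```

>>> {"method": "carry_out", "body": {"targets": [[[0, 0, 0, 0, 0, 0, 2], [0, 0, 0, 0, 0, 0, 2], [0, 0, 0, 0, 0, 0, 2], [0, 0, 0, 0, 0, 0, 2], [0, 0, 0, 0, 0, 0, 2], [0, 0, 0, 0, 0, 0, 2]]]}}

```text
t: 2.9
tcp_pos: [0.3881, 0.2786, 0.1436]
tool_rot: [0.112, 0.994, 0.001, 0.001]
force: [-1.6, 1.3, 6.6]
finger_gap: 0.368
gripper_force: 42.8
```

>>> {"method": "carry_out", "body": {"targets": [[[0, 0, -1, 0, 0, 0, 2], [0, 0, -3, 0, 0, 0, 2], [0, 0, -6, 0, 0, 0, 2], [0, 0, -8, 0, 0, 0, 2], [0, 0, -9, 0, 0, 0, 2], [-0.6, -2.6, -9, 0, 0, 0, 2], [-1.2, -5.2, -9, 0, 0, 0, 2], [-1.8, -7.8, -9, 0, 0, 0, 2], [-5, -7.8, -9, 0, 0, -5, 2], [-9, -6.8, -9, 0, 0, -10, 2], [-13, -5.8, -9, 0, 0, -15, 2], [-16.2, -4.7, -9, 0, 0, -18, 2]]]}}

```text
t: 3.9
tcp_pos: [0.5375, 0.195, 0.2327]
tool_rot: [-0.046, 0.999, -0.0, 0.001]
force: [1.0, 0.3, -1.0]
finger_gap: 0.367
gripper_force: 42.1
```

>>> {"method": "carry_out", "body": {"targets": [[[0, 0, 1, 0, 0, 0, 2], [0, 0, 1, 0, 0, 0, 2], [0, 0, 1, 0, 0, 0, 2], [0, 0, 1, 0, 0, 0, 2]]]}}

```text
t: 4.23
tcp_pos: [0.5328, 0.1961, 0.222]
tool_rot: [-0.045, 0.999, -0.0, -0.001]
force: [0.1, -0.0, -1.5]
finger_gap: 0.367
gripper_force: 41.9
```

```bash
python3 - <<'E'
from h import *
s=manip.sense(); print(s["t"],s["tcp_pos"],R.from_quat(s["tool_rot"]).as_matrix(),s["finger_gap"])
T=cams.camera_info("wrist")["T"]; w=cams.snapshot("wrist"); np.save("w2.npy",T)
sc=cams.snapshot("scene"); tp=cams.snapshot("top")
cv2.imwrite("pics/w2.png",w[:,:,::-1]);cv2.imwrite("pics/s2.png",sc[:,:,::-1]);cv2.imwrite("pics/t2.png",tp[:,:,::-1])
print("exp hole scene",proj("scene",s["tcp_pos"]-[0,0,.0056]),"exp tip wrist",proj("wrist",[.5808,.2017,.205],T))
c=lambda im,x,y,w,h,k: cv2.resize(im[y:y+h,x:x+w],None,fx=k,fy=k,interpolation=cv2.INTER_CUBIC)
cv2.imwrite("pics/d.png",np.hstack([c(sc,340,170,100,120,4),c(w,220,150,200,240,2)])[:,:,::-1])
E
```

```text
4.2333 [0.5328 0.1961 0.222 ] [[-0.9959 -0.0903 -0.0029]
 [-0.0903  0.9959 -0.0005]
 [ 0.0029 -0.0003 -1.    ]] 0.3670472911127349
exp hole scene [399.1553 215.2303] exp tip wrist [321.5285 355.5461]
```

View pics/d.png

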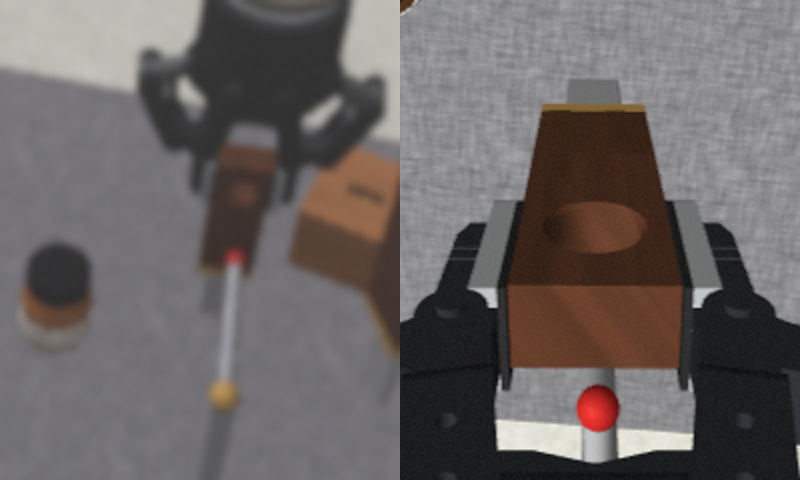

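The crop shows the slick gripped straight, with its hole at scene pixel (400.4,217.9) and wrist pixel (317.5,263.8). The red tip is at scene (398.1,233.9) and wrist (318.7,353.8), nearly in line with the hole.

```bash
python3 - <<'E'
from h import *
T=np.load("w2.npy"); s=manip.sense(); M=R.from_quat(s["tool_rot"]).as_matrix()
w=cv2.imread("pics/w2.png"); h=cv2.cvtColor(w,cv2.COLOR_BGR2HSV)
m=cv2.inRange(h,(0,180,100),(4,255,255)); c=max(cv2.findContours(m,0,1)[0],key=cv2.contourArea); tw=cv2.minEnclosingCircle(c)[0]; print(tw)
def red(f):
    h=cv2.cvtColor(cv2.imread(f),cv2.COLOR_BGR2HSV); m=cv2.inRange(h,(0,150,100),(5,255,255))|cv2.inRange(h,(174,150,100),(180,255,255))
    return m
for f,b in (("s2",(385,225,25,20)),("t2",(230,165,30,30))):
    m=red(f"pics/{f}.png"); x,y,ww,hh=b; p=np.argwhere(m[y:y+hh,x:x+ww]); print(f,p.mean(0)[::-1]+[x,y] if len(p) else None,len(p))
tip,e=tri([ray("wrist",tw,T),ray("scene",(398.1,233.9)),ray("top",(242.,178.))]); print("tip",tip,e, "in tool",M.T@(tip-s["tcp_pos"]))
print("tip onz wrist",onz("wrist",tw,.205,T))
# rear hole face at z=.2164
H=s["tcp_pos"]-[0,0,.0056]; rear=H+M[:,0]*.009; fr=H-M[:,0]*.009
print("rear exp",proj("wrist",rear,T),"front exp",proj("scene",fr))
E
```

```text
(318.2083435058594, 353.9166564941406)
s2 [397.75 233.25] 4
t2 None 0
tip [0.58   0.2009 0.207 ] [np.float64(0.0017087295889692095), np.float64(0.0012189012227677356), np.float64(0.0017001700332136464)] in tool [-0.0465  0.0003  0.0158]
tip onz wrist [0.5799 0.1999 0.205 ]
rear exp [319.592  268.5226] front exp [399.0303 218.3528]
```

```bash
python3 - <<'E'
from h import *
T=np.load("w2.npy"); s=manip.sense(); M=R.from_quat(s["tool_rot"]).as_matrix()
P=lambda x,z: s["tcp_pos"]+M[:,0]*x+M[:,2]*z
for n,x,z,o in (("rear top",.009,-.0164,292.5),("front top",-.009,-.0164,332.5),("rear foot",.009,.0836,202.5)): print(n,proj("wrist",P(x,z),T),o)
for n,x,z,o in (("rear top",.009,-.0164,206.4),("front foot",-.009,.0836,237.1),("front hole",-.009,.0056,217.9)): print("sc",n,proj("scene",P(x,z)),o)
a=[np.round(proj("wrist",P(.009,.0056)+M[:,2]*.01*np.sin(t)+M[:,1]*.01*np.cos(t),T),1) for t in np.arange(0,6.28,1.57)]; print(a)
E
```

```text
rear top [319.9152 299.4473] 292.5
front top [319.8701 340.6051] 332.5
rear foot [318.9393 206.3816] 202.5
sc rear top [400.688  206.0259] 206.4
sc front foot [395.0579 239.0376] 237.1
sc front hole [399.0301 218.3523] 217.9
[array([343.4, 268.5]), array([319.5, 257.2]), array([295.8, 268.5]), array([319.7, 281.4])]
```

>>> {"method": "carry_out", "body": {"targets": [[[0, 0, 0.5, 0, 0, 0, 2], [0, 0, 1, 0, 0, 0, 2], [0, 0, 1, 0, 0, 0, 2], [-1, 0, 1, 0, 0, 0, 2], [-2, 0, 1, 0, 0, 0, 2], [-3, 0, 1, 0, 0, 0, 2], [-3.7, 0, 1, 0, 0, 0, 2], [-4.4, 0, 1.0, 0, 0, 0, 2], [-5.0, 0, 1.1, 0, 0, 0, 2], [-5.5, 0, 1.2, 0, 0, 0, 2], [-5.5, 0, 1.2, 0, 0, 0, 2], [-5.5, 0, 1.2, 0, 0, 0, 2]]]}}

```text
t: 5.38
tcp_pos: [0.5894, 0.2011, 0.21]
tool_rot: [-0.045, 0.999, -0.0, -0.0]
force: [-0.1, 0.0, -0.9]
finger_gap: 0.37
gripper_force: 42.0
```

```bash
python3 - <<'E'
from h import *
s=manip.sense(); print(s["t"],s["tcp_pos"],s["force"],s["ft_torque"])
sc=cams.snapshot("scene"); w=cams.snapshot("wrist")
c=lambda im,x,y,w,h,k: cv2.resize(im[y:y+h,x:x+w],None,fx=k,fy=k,interpolation=cv2.INTER_CUBIC)
cv2.imwrite("pics/e.png",np.hstack([c(sc,340,170,100,120,4),c(w,220,150,200,240,2)])[:,:,::-1])
E
```

```text
5.3833 [0.5894 0.2011 0.21  ] [-0.0752  0.0326 -0.9139] [ 0.0437 -0.0253 -0.01  ]
```

View pics/e.png

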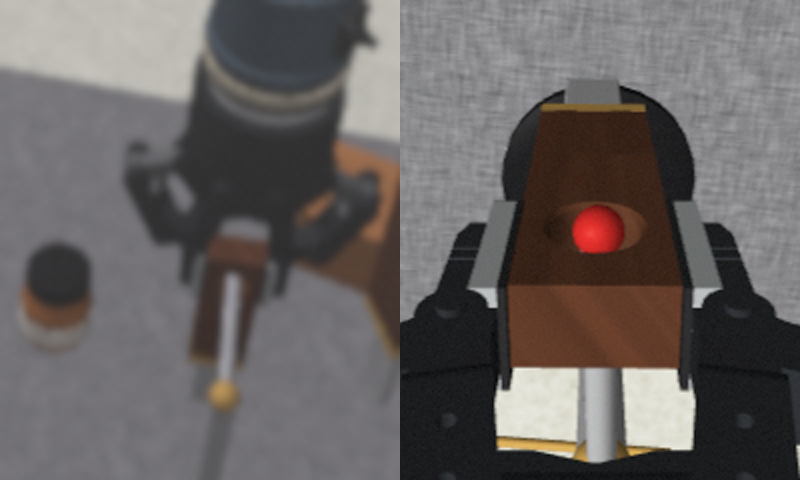

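The red tip is through the hole and centred, at about (319,265) in the wrist view, with no contact force. I'll go further in, lower and release.

>>> {"method": "carry_out", "body": {"targets": [[[-1, 0, 0.2, 0, 0, 0, 2], [-2, 0, 0.4, 0, 0, 0, 2], [-2.8, 0, 0.55, 0, 0, 0, 2], [-2.8, 0, 0.8, 0, 0, 0, 2], [-2.8, 0, 1.0, 0, 0, 0, 2], [-2.8, 0, 1.1, 0, 0, 0, 2], [-2.8, 0, 1.1, 0, 0, 0, 2], [-2.8, 0, 1.1, 0, 0, 0, 2]]]}}

```text
t: 6.15
tcp_pos: [0.6172, 0.2037, 0.1994]
tool_rot: [-0.045, 0.999, -0.0, -0.0]
force: [0.6, -1.0, -1.0]
finger_gap: 0.37
gripper_force: 42.2
```

>>> {"method": "carry_out", "body": {"targets": [[[0, 0, 0, 0, 0, 0, 5.5], [0, 0, 0, 0, 0, 0, 5.5], [0, 0, 0, 0, 0, 0, 5.5], [0, 0, 0, 0, 0, 0, 5.5], [0, 0, 0, 0, 0, 0, 5.5], [0, 0, 0, 0, 0, 0, 5.5], [0, 0, -0.5, 0, 0, 0, 5.5], [0, 0, -1.5, 0, 0, 0, 5.5], [0, 0, -3, 0, 0, 0, 5.5], [0, 0, -6, 0, 0, 0, 5.5], [0, 0, -10, 0, 0, 0, 5.5], [0, 0, -12, 0, 0, 0, 5.5]]]}}

```text
t: 7.15
tcp_pos: [0.6191, 0.204, 0.325]
tool_rot: [-0.045, 0.999, 0.0, 0.004]
force: [1.1, 0.2, 0.9]
finger_gap: 0.642
gripper_force: 0.0
```

>>> {"method": "carry_out", "body": {"targets": [[[13, -22.6, 0, 0, 0, 72, 5.5], [13, -22.6, 0, 0, 0, 72, 5.5], [13, -22.6, 0, 0, 0, 72, 5.5], [13, -22.6, 0, 0, 0, 72, 5.5], [13, -22.6, 0, 0, 0, 72, 5.5], [13, -22.6, 0, 0, 0, 72, 5.5], [13, -22.6, 0, 0, 0, 72, 5.5], [13, -22.6, 0, 0, 0, 72, 5.5], [13, -22.6, 0, 0, 0, 72, 5.5], [13, -22.6, 0, 0, 0, 72, 5.5], [13, -22.6, 0, 0, 0, 72, 5.5], [13, -22.6, 0, 0, 0, 72, 5.5]]]}}

```text
t: 8.15
tcp_pos: [0.5085, -0.0332, 0.3202]
tool_rot: [0.55, 0.835, 0.0, 0.001]
force: [-0.5, -0.3, 0.3]
finger_gap: 0.642
gripper_force: 0.0
```

```bash
python3 - <<'E'
from h import *
s=manip.sense(); M=R.from_quat(s["tool_rot"]).as_matrix(); print(s["t"],s["tcp_pos"],s["q"],np.degrees(np.arctan2(M[1,1],M[0,1])))
print("to", M.T@(np.array([.40,-.27,.32])-s["tcp_pos"])*100)
E
```

```text
8.15 [ 0.5085 -0.0332  0.3202] [-0.2848  0.2882  1.6283 -0.      1.2237 -0.692 ] 23.333988314914585
to [-17.4441 -19.3429   0.0106]
```

>>> {"method": "carry_out", "body": {"targets": [[[-17.4, -19.3, 0, 0, 0, 70.7, 5.5], [-17.4, -19.3, 0, 0, 0, 70.7, 5.5], [-17.4, -19.3, 0, 0, 0, 70.7, 5.5], [-17.4, -19.3, 0, 0, 0, 70.7, 5.5], [-17.4, -19.3, 0, 0, 0, 70.7, 5.5], [-17.4, -19.3, 0, 0, 0, 70.7, 5.5], [-17.4, -19.3, 0, 0, 0, 70.7, 5.5], [-17.4, -19.3, 0, 0, 0, 70.7, 5.5], [-17.4, -19.3, 0, 0, 0, 70.7, 5.5], [-17.4, -19.3, 0, 0, 0, 70.7, 5.5], [-17.4, -19.3, 0, 0, 0, 70.7, 5.5], [-17.4, -19.3, 0, 0, 0, 70.7, 5.5]]]}}

```text
t: 9.15
tcp_pos: [0.3996, -0.269, 0.3196]
tool_rot: [0.931, 0.365, 0.0, 0.0]
force: [-0.3, -0.5, 0.1]
finger_gap: 0.642
gripper_force: 0.0
```

```bash
python3 - <<'E'
from h import *
s=manip.sense(); M=R.from_quat(s["tool_rot"]).as_matrix(); print(s["t"],s["tcp_pos"],s["q"],M)
T=cams.camera_info("wrist")["T"]; w=cams.snapshot("wrist"); np.save("w3.npy",T); cv2.imwrite("pics/w3.png",w[:,:,::-1])
print(T); tp=cams.snapshot("top"); cv2.imwrite("pics/t3.png",tp[:,:,::-1]); sc=cams.snapshot("scene"); cv2.imwrite("pics/s3.png",sc[:,:,::-1])
c=lambda im,x,y,w,h,k: cv2.resize(im[y:y+h,x:x+w],None,fx=k,fy=k,interpolation=cv2.INTER_CUBIC)
cv2.imwrite("pics/f.png",np.hstack([w,np.vstack([c(sc,370,200,53,66,3),c(tp,220,140,53,67,3)])[:400,:159]])[:,:,::-1])
E
```

```text
9.15 [ 0.3996 -0.269   0.3196] [-0.8251  0.2472  1.6905  0.      1.2034 -0.0005] [[ 0.7342  0.6789  0.0004]
 [ 0.6789 -0.7342 -0.0004]
 [ 0.      0.0005 -1.    ]]
[[ 0.6779 -0.698  -0.2306  0.458 ]
 [-0.7351 -0.6429 -0.2151 -0.2147]
 [ 0.0019  0.3154 -0.949   0.4433]
 [ 0.      0.      0.      1.    ]]Traceback (most recent call last):
  File "<stdin>", line 6, in <module>
    return _nx.concatenate(arrs, 1, dtype=dtype, casting=casting)
           ~~~~~~~~~~~~~~~^^^^^^^^^^^^^^^^^^^^^^^^^^^^^^^^^^^^^^^
ValueError: all the input array dimensions except for the concatenation axis must match exactly, but along dimension 0, the array at index 0 has size 400 and the array at index 1 has size 399
```

```bash
python3 - <<'E'
import cv2,numpy as np
w,tp,sc=[cv2.imread(f"pics/{n}3.png") for n in "wts"]
c=lambda im,x,y,w,h,k: cv2.resize(im[y:y+h,x:x+w],None,fx=k,fy=k,interpolation=cv2.INTER_CUBIC)
cv2.imwrite("pics/f.png",np.hstack([w,np.vstack([c(sc,370,200,40,50,4),c(tp,225,140,40,50,4)])]))
E
```

View pics/f.png

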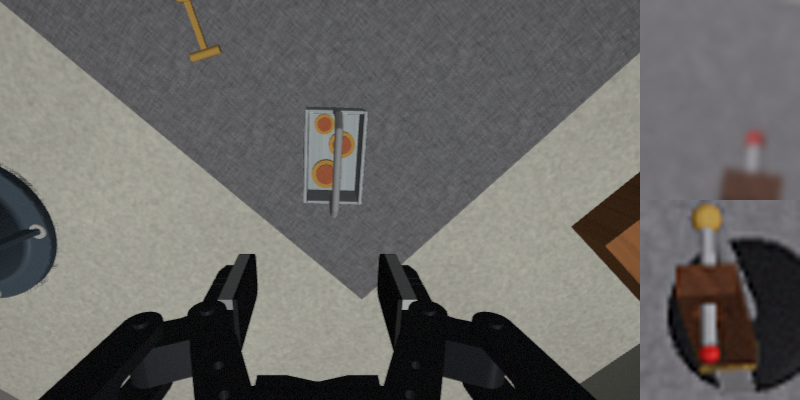

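The slick hangs on the peg in the side crops, with the red tip through its hole. In the wrist view the rim corners are at (306,108), (366,109), (303,203) and (362,205), with the bar running from (339,115) to (334,212).

```bash
python3 - <<'E'
from h import *
T=np.load("w3.npy"); s=manip.sense(); M=R.from_quat(s["tool_rot"]).as_matrix()
C=[onz("wrist",p,.05,T) for p in [(306,108),(366,109),(362,205),(303,203)]]; c=np.mean(C,0)
print("rim",c,[np.linalg.norm(C[i]-C[i-1]) for i in range(4)])
w=cv2.imread("pics/w3.png"); g=cv2.cvtColor(w,cv2.COLOR_BGR2GRAY)
for r in (125,155,185,200): print(r,g[r,326:350])
B=[onz("wrist",p,.106,T) for p in [(339,118),(334.3,209)]]; d=B[0]-B[1]; print("bar",B,np.linalg.norm(d),np.degrees(np.arctan2(d[1],d[0])))
for a,b in ((0,3),(1,2)): d=C[a]-C[b]; print("edge",np.degrees(np.arctan2(d[1],d[0])))
print("mid bar tool",M.T@(np.mean(B,0)-s["tcp_pos"])*100,"rim c tool",M.T@(c-s["tcp_pos"])*100)
E
```

```text
rim [ 0.4116 -0.2855  0.05  ] [np.float64(0.11098818985415414), np.float64(0.06623764000609458), np.float64(0.11241038839047067), np.float64(0.07119802672840538)]
125 [ 93  91  93  92  93 112 124 125 104  70  66  69  72  73  79  81  95 126
 145 148 146 147 147 147]
155 [149 152 146 147 145 147 146 119  82  98 110 126 132 131 123 112 115 124
 125 122 123 127 126 133]
185 [125 124 122 124 123 111  85  80 105 117 126 131 126 116 128 146 146 151
 154 151 149 150 147 146]
200 [ 74  73  71  56  50  49  71  98 115 125 131 129 120  93  68  68  65  67
  66  66  64  62  64  61]
bar [array([ 0.4497, -0.2519,  0.106 ]), array([ 0.3796, -0.3123,  0.106 ])] 0.09250892825153433 40.805478810752035
edge 40.24098956885154
edge 42.78114684330833
mid bar tool [ 0.2124  1.9889 21.3487] rim c tool [-0.2415  2.0351 26.9487]
```

>>> {"method": "carry_out", "body": {"targets": [[[1.5, 1.5, 3, 0, 0, 2, 5.5], [2.5, 2.1, 6, 0, 0, 2, 5.5], [2.5, 2.1, 10, 0, 0, 2, 5.5], [2.5, 2.1, 13.5, 0, 0, 2, 5.5], [2.5, 2.1, 16.5, 0, 0, 2, 5.5], [2.5, 2.1, 19, 0, 0, 2, 5.5], [2.5, 2.1, 20.5, 0, 0, 2, 5.5], [2.5, 2.1, 21, 0, 0, 2, 5.5], [2.5, 2.1, 21, 0, 0, 2, 5.5], [2.5, 2.1, 21, 0, 0, 2, 3], [2.5, 2.1, 21, 0, 0, 2, 1.5], [2.5, 2.1, 21, 0, 0, 2, 0]]], "force": 90}}

```text
t: 10.3
tcp_pos: [0.4328, -0.2683, 0.1107]
tool_rot: [0.938, 0.346, 0.001, 0.001]
force: [0.7, -0.3, -0.2]
finger_gap: 0.223
gripper_force: 0.0
```

>>> {"method": "carry_out", "body": {"targets": [[[0, 0, 0, 0, 0, 0, 0], [0, 0, 0, 0, 0, 0, 0], [0, 0, 0, 0, 0, 0, 0], [0, 0, 0, 0, 0, 0, 0], [0, 0, 0, 0, 0, 0, 0], [0, 0, 0, 0, 0, 0, 0], [0, 0, 0, 0, 0, 0, 0], [0, 0, 0, 0, 0, 0, 0]]]}}

```text
t: 10.97
tcp_pos: [0.4321, -0.2675, 0.1104]
tool_rot: [0.938, 0.346, 0.0, 0.0]
force: [-1.4, 2.2, 6.4]
finger_gap: 0.053
gripper_force: 88.2
```

>>> {"method": "carry_out", "body": {"targets": [[[0, 0, -1, 0, 0, 0, 0], [0, 0, -2.5, 0, 0, 0, 0], [0, 0, -4.5, 0, 0, 0, 0], [0, 0, -7, 0, 0, 0, 0], [0, 0, -9.5, 0, 0, 0, 0], [0, 0, -11.5, 0, 0, 0, 0], [0, 0, -12.7, 0, 0, 0, 0], [0, 0, -13, 0, 0, 0, 0], [0, 0, -13, 0, 0, 0, 0], [0, 0, -13, 0, 0, 0, 0]]]}}

```text
t: 11.8
tcp_pos: [0.4315, -0.2671, 0.2388]
tool_rot: [0.938, 0.346, -0.0, -0.001]
force: [-0.0, 0.2, -2.9]
finger_gap: 0.051
gripper_force: 88.4
```

>>> {"method": "carry_out", "body": {"targets": [[[0, 0, 0, 0, 0, -5, 0], [0, 0, 0, 0, 0, -10, 0], [0, 0, 0, 0, 0, -15, 0], [0, 0, 0, 0, 0, -20, 0], [0, 0, 0, 0, 0, -25, 0], [0, 0, 0, 0, 0, -30, 0], [0, 0, 0, 0, 0, -35, 0], [0, 0, 0, 0, 0, -40, 0], [0, 0, 0, 0, 0, -45, 0], [0, 0, 0, 0, 0, -49, 0], [0, 0, 0, 0, 0, -51.5, 0], [0, 0, 0, 0, 0, -51.5, 0]]]}}

```text
t: 12.8
tcp_pos: [0.4312, -0.2669, 0.2377]
tool_rot: [0.695, 0.719, -0.0, -0.002]
force: [-0.1, 0.3, -3.3]
finger_gap: 0.055
gripper_force: 88.3
```

```bash
python3 - <<'E'
from h import *
s=manip.sense(); M=R.from_quat(s["tool_rot"]).as_matrix(); print(s["t"],s["tcp_pos"],s["q"],np.degrees(np.arctan2(M[1,0],M[0,0])),M[:,2],s["force"])
# goal: bar mid (TCP - 2.5cm tool x, approx) at stand (-110mm) => TCP
xs=np.array([.9993,.037,0]); seat=np.array([.5885,-.170,0]); 
bar0=s["tcp_pos"]-M[:,0]*.025; start=seat-xs*.075; start[2]=bar0[2]
print("to start",M.T@(start-bar0)*100)
sc=cams.snapshot("scene"); tp=cams.snapshot("top"); cv2.imwrite("pics/s4.png",sc[:,:,::-1]);cv2.imwrite("pics/t4.png",tp[:,:,::-1])
E
```

```text
12.8 [ 0.4312 -0.2669  0.2377] [-0.7749  0.3885  1.7359 -0.      1.0211 -0.81  ] 92.01663399692347 [-0.0028  0.0027 -1.    ] [-0.1076  0.2804 -3.315 ]
to start [11.6155  8.5603  0.0094]
```

>>> {"method": "carry_out", "body": {"targets": [[[2, 1.5, 0, 0, 0, 0, 0], [4, 3, 0, 0, 0, 0, 0], [6, 4.5, 0, 0, 0, 0, 0], [8, 6, 0, 0, 0, 0, 0], [10, 7.4, 0, 0, 0, 0, 0], [11, 8.2, 0, 0, 0, 0, 0], [11.6, 8.6, 0, 0, 0, 0, 0], [11.6, 8.6, 0, 0, 0, 0, 0], [11.6, 8.6, 0, 0, 0, 0, 0], [11.6, 8.6, 0, 0, 0, 0, 0], [11.6, 8.6, 0, 0, 0, 0, 0], [11.6, 8.6, 0, 0, 0, 0, 0]]]}}

```text
t: 13.9
tcp_pos: [0.5135, -0.1496, 0.2393]
tool_rot: [0.695, 0.719, -0.0, -0.0]
force: [1.0, -1.2, -3.0]
finger_gap: 0.049
gripper_force: 88.3
```

```bash
python3 - <<'E'
from h import *
s=manip.sense(); M=R.from_quat(s["tool_rot"]).as_matrix(); print(s["t"],s["tcp_pos"],M[:,2],s["force"])
T=cams.camera_info("wrist")["T"]; np.save("w5.npy",T); w=cams.snapshot("wrist"); sc=cams.snapshot("scene"); tp=cams.snapshot("top")
for n,i in zip("wst",(w,sc,tp)): cv2.imwrite(f"pics/{n}5.png",i[:,:,::-1])
print("exp scene: tip",proj("scene",[.562,-.1701,.215]),"bar",[proj("scene",s["tcp_pos"]-M[:,0]*d-[0,0,.0044]) for d in (-.015,.025,.065)])
print("exp wrist: tip",proj("wrist",[.562,-.1701,.215],T),"bar mid",proj("wrist",s["tcp_pos"]-M[:,0]*.025-[0,0,.0044],T))
c=lambda im,x,y,w,h,k: cv2.resize(im[y:y+h,x:x+w],None,fx=k,fy=k,interpolation=cv2.INTER_CUBIC)
cv2.imwrite("pics/g.png",np.hstack([w[:,140:500],np.vstack([c(sc,180,130,110,50,4),c(sc,180,180,110,50,4)])])[:,:,::-1])
E
```

```text
13.9 [ 0.5135 -0.1496  0.2393] [-0.0003 -0.0001 -1.    ] [ 1.036  -1.1842 -3.0141]
exp scene: tip [243.174  195.1366] bar [array([263.4241, 177.5121]), array([247.4421, 174.9176]), array([231.6212, 172.3492])]
exp wrist: tip [414.5363 298.6933] bar mid [319.0891 330.7663]
```

View pics/g.png

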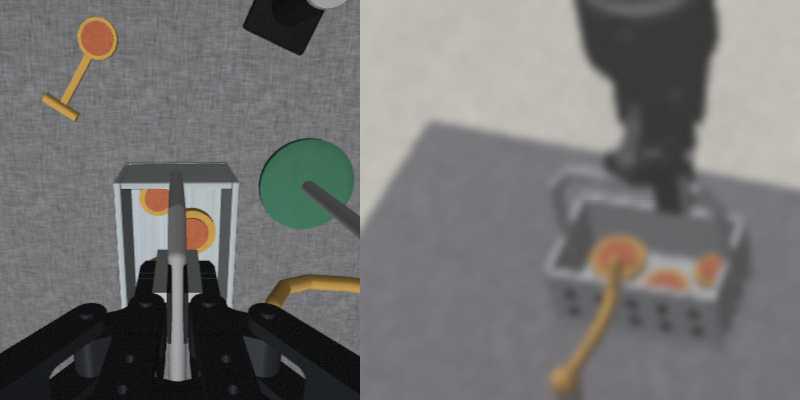

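The wrist view shows the hook's end at about (412,300), as predicted, with the basket level. The scene crop shows the bar above the hook tip. I'll move in over the seat and then lower.

>>> {"method": "carry_out", "body": {"targets": [[[0.2, 1, 0, 0, 0, 0, 0], [0.2, 2, 0, 0, 0, 0, 0], [0.2, 3, 0, 0, 0, 0, 0], [0.2, 4, 0, 0, 0, 0, 0], [0.2, 5, 0, 0, 0, 0, 0], [0.2, 6, 0, 0, 0, 0, 0], [0.2, 7, 0, 0, 0, 0, 0], [0.2, 7.5, 0, 0, 0, 0, 0], [0.2, 7.5, 0, 0, 0, 0, 0], [0.2, 7.5, 0, 0, 0, 0, 0], [0.2, 7.5, 0, 0, 0, 0, 0]]]}}

```text
t: 14.97
tcp_pos: [0.5882, -0.144, 0.2391]
tool_rot: [0.695, 0.719, -0.0, -0.001]
force: [-0.2, 0.0, -2.9]
finger_gap: 0.053
gripper_force: 88.3
```

>>> {"method": "carry_out", "body": {"targets": [[[0, 0, 0.5, 0, 0, 0, 0], [0, 0, 1, 0, 0, 0, 0], [0, 0, 1.5, 0, 0, 0, 0], [0, 0, 2, 0, 0, 0, 0], [0, 0, 2.4, 0, 0, 0, 0], [0, 0, 2.7, 0, 0, 0, 0], [0, 0, 2.7, 0, 0, 0, 0], [0, 0, 2.7, 0, 0, 0, 0]]]}}

```text
t: 15.63
tcp_pos: [0.5888, -0.1441, 0.212]
tool_rot: [0.695, 0.719, -0.0, -0.0]
force: [-0.2, 0.7, -2.2]
finger_gap: 0.054
gripper_force: 88.4
```

>>> {"method": "carry_out", "body": {"targets": [[[0, 0, 0.15, 0, 0, 0, 0], [0, 0, 0.3, 0, 0, 0, 0], [0, 0, 0.45, 0, 0, 0, 0], [0, 0, 0.45, 0, 0, 0, 0], [0, 0, 0.45, 0, 0, 0, 0]]]}}

```text
t: 16.05
tcp_pos: [0.589, -0.1442, 0.208]
tool_rot: [0.695, 0.719, 0.0, 0.0]
force: [0.3, -0.4, -1.9]
finger_gap: 0.055
gripper_force: 88.4
```

>>> {"method": "carry_out", "body": {"targets": [[[0, 0, 0.1, 0, 0, 0, 0], [0, 0, 0.2, 0, 0, 0, 0], [0, 0, 0.2, 0, 0, 0, 0], [0, 0, 0.2, 0, 0, 0, 0]]]}}

```text
t: 16.38
tcp_pos: [0.5892, -0.1442, 0.2068]
tool_rot: [0.695, 0.719, 0.0, 0.001]
force: [-0.8, 0.8, 5.1]
finger_gap: 0.05
gripper_force: 89.3
```

Contact: the hook now carries the basket. I'll release and retreat upward.

>>> {"method": "carry_out", "body": {"targets": [[[0, 0, -0.1, 0, 0, 0, 0.6], [0, 0, -0.1, 0, 0, 0, 1], [0, 0, -0.1, 0, 0, 0, 1.5], [0, 0, -0.1, 0, 0, 0, 2.2], [0, 0, -0.1, 0, 0, 0, 3], [0, 0, -0.1, 0, 0, 0, 3], [0, 0, -0.1, 0, 0, 0, 3], [0, 0, -1, 0, 0, 0, 3], [0, 0, -2.5, 0, 0, 0, 3], [0, 0, -5, 0, 0, 0, 3], [0, 0, -9, 0, 0, 0, 3], [0, 0, -12, 0, 0, 0, 3]]]}}

```text
t: 17.38
tcp_pos: [0.5891, -0.1442, 0.3286]
tool_rot: [0.695, 0.719, 0.0, 0.001]
force: [0.1, -0.2, -0.0]
finger_gap: 0.353
gripper_force: 0.0
```

>>> {"method": "carry_out", "body": {"targets": [[[0, -4, 0, 0, 0, 0, 3], [0, -8, 0, 0, 0, 0, 3], [0, -12, 0, 0, 0, 0, 3], [0, -16, 0, 0, 0, 0, 3], [0, -18, 0, 0, 0, 0, 3], [0, -18, 0, 0, 0, 0, 3], [0, -18, 0, 0, 0, 0, 3], [0, -18, 0, 0, 0, 0, 3], [0, -18, 0, 0, 0, 0, 3], [0, -18, 0, 0, 0, 0, 3], [0, -18, 0, 0, 0, 0, 3], [0, -18, 0, 0, 0, 0, 3]]]}}

```text
t: 18.38
tcp_pos: [0.4095, -0.1504, 0.3256]
tool_rot: [0.695, 0.719, -0.0, -0.0]
force: [0.0, -0.3, 0.5]
finger_gap: 0.349
gripper_force: 0.0
```

>>> {"method": "carry_out", "body": {"targets": [[[0, 0, 0, 0, 0, 0, 3], [0, 0, 0, 0, 0, 0, 3], [0, 0, 0, 0, 0, 0, 3], [0, 0, 0, 0, 0, 0, 3], [0, 0, 0, 0, 0, 0, 3], [0, 0, 0, 0, 0, 0, 3], [0, 0, 0, 0, 0, 0, 3], [0, 0, 0, 0, 0, 0, 3], [0, 0, 0, 0, 0, 0, 3], [0, 0, 0, 0, 0, 0, 3], [0, 0, 0, 0, 0, 0, 3], [0, 0, 0, 0, 0, 0, 3]]]}}

```text
t: 19.38
tcp_pos: [0.409, -0.1504, 0.3258]
tool_rot: [0.695, 0.719, 0.0, -0.0]
force: [-0.6, -0.0, -0.8]
finger_gap: 0.351
gripper_force: 0.0
```

>>> {"method": "carry_out", "body": {"targets": [[[0, 0, 0, 0, 0, 0, 3], [0, 0, 0, 0, 0, 0, 3], [0, 0, 0, 0, 0, 0, 3], [0, 0, 0, 0, 0, 0, 3], [0, 0, 0, 0, 0, 0, 3], [0, 0, 0, 0, 0, 0, 3], [0, 0, 0, 0, 0, 0, 3], [0, 0, 0, 0, 0, 0, 3], [0, 0, 0, 0, 0, 0, 3], [0, 0, 0, 0, 0, 0, 3], [0, 0, 0, 0, 0, 0, 3], [0, 0, 0, 0, 0, 0, 3]]]}}

```text
t: 20.38
tcp_pos: [0.409, -0.1504, 0.3258]
tool_rot: [0.695, 0.719, -0.0, -0.0]
force: [0.6, 0.7, 0.2]
finger_gap: 0.352
gripper_force: 0.0
```

```bash
python3 - <<'E'
from h import *
s=manip.sense(); print(s["t"],s["tcp_pos"])
a=[cams.snapshot("top"),cams.snapshot("scene")]
for _ in range(4): cams.snapshot("wrist")
b=[cams.snapshot("top"),cams.snapshot("scene")]
for i in (0,1): print("motion px",(cv2.absdiff(a[i],b[i]).max(2)>25).sum())
tp,sc=b; cv2.imwrite("pics/t6.png",tp[:,:,::-1]);cv2.imwrite("pics/s6.png",sc[:,:,::-1])
t0=cv2.cvtColor(cv2.imread("pics/top0.png"),6)
for n,(x,y,w,h) in dict(torch=(310,165,45,40),jar=(280,210,35,35),key=(330,245,55,45)).items():
    d=cv2.absdiff(t0[y:y+h,x:x+w],cv2.cvtColor(tp,7)[y:y+h,x:x+w]); print(n,(d>30).sum())
c=lambda im,x,y,w,h,k: cv2.resize(im[y:y+h,x:x+w],None,fx=k,fy=k,interpolation=cv2.INTER_CUBIC)
cv2.imwrite("pics/z.png",np.vstack([np.hstack([c(tp,380,130,100,75,4),c(tp,210,130,100,75,4)]),np.hstack([c(sc,190,170,100,75,4),c(sc,360,210,100,75,4)])])[:,:,::-1])
E
```

```text
20.3833 [ 0.409  -0.1504  0.3258]
motion px 2
motion px 0
torch 0
jar 0
key 64
```

All ten picture views are used, so I'll check the hang numerically. I'll compare the change masks with where a correctly hung basket and slick should project.

```bash
python3 - <<'E'
from h import *
def box(c,yaw,hx,hy,z0,z1):
    r=R.from_euler("z",yaw,degrees=True).as_matrix()
    return [np.array([c[0],c[1],0])+r@[sx*hx,sy*hy,z] for sx in(-1,1) for sy in(-1,1) for z in(z0,z1)]
bas=lambda y: box((.5885,y),2,.035,.055,.097,.147)+box((.5885,y),2,.004,.053,.147,.19)+box((.5885,y),2,.004,.04,.19,.207)
sl=box((.617,.204),5,.009,.016,.115,.215)
for n,f0,f1 in (("top","top0","t6"),("scene","scene0","s6")):
    a,b=[cv2.imread(f"pics/{f}.png") for f in (f0,f1)]
    d=(cv2.absdiff(a,b).max(2)>22).astype(np.uint8)
    for nm,pts in (("bas-.150",bas(-.150)),("bas-.160",bas(-.160)),("bas-.170",bas(-.170)),("slick",sl)):
        P=np.array([proj(n,p) for p in pts],np.float32); H=cv2.convexHull(P); m=np.zeros(d.shape,np.uint8); cv2.fillConvexPoly(m,H.astype(int),1)
        x,y,w,h=cv2.boundingRect(H); roi=np.zeros_like(m); roi[y-8:y+h+8,x-8:x+w+8]=1; e=d&roi
        print(n,nm,"exp box",(x,y,w,h),"chg box",cv2.boundingRect(e),"in",round((d&m).sum()/m.sum(),2),"iou",round((e&m).sum()/(e|m).sum(),2))
E
```

```text
top bas-.150 exp box (376, 170, 57, 37) chg box (385, 169, 56, 46) in 0.66 iou 0.53
top bas-.160 exp box (380, 170, 58, 37) chg box (385, 169, 61, 46) in 0.72 iou 0.57
top bas-.170 exp box (384, 170, 58, 37) chg box (385, 169, 65, 46) in 0.78 iou 0.61
top slick exp box (233, 156, 22, 22) chg box (234, 156, 21, 30) in 0.77 iou 0.61
scene bas-.150 exp box (224, 203, 55, 48) chg box (218, 195, 52, 52) in 0.36 iou 0.33
scene bas-.160 exp box (220, 202, 55, 48) chg box (218, 194, 52, 53) in 0.39 iou 0.36
scene bas-.170 exp box (216, 201, 55, 49) chg box (218, 193, 52, 54) in 0.39 iou 0.37
scene slick exp box (384, 241, 21, 34) chg box (387, 242, 19, 30) in 0.6 iou 0.58
```

```bash
python3 - <<'E'
from h import *
def discs(f,roi):
    h=cv2.cvtColor(cv2.imread(f"pics/{f}.png"),cv2.COLOR_BGR2HSV); m=cv2.inRange(h,(3,95,110),(22,255,255)); x,y,w,hh=roi
    n,l,st,c=cv2.connectedComponentsWithStats(m[y:y+hh,x:x+w]); return [(np.round(c[i]+[x,y],1).tolist(),int(st[i,4])) for i in range(1,n) if st[i,4]>12]
print("top0",discs("top0",(425,240,60,60)));print("top6",discs("t6",(370,160,80,65)));print("sc6",discs("s6",(205,185,75,70)))
for n,f,r in (("top","t6",(225,140,40,50)),("scene","s6",(375,215,45,45))):
    h=cv2.cvtColor(cv2.imread(f"pics/{f}.png"),cv2.COLOR_BGR2HSV); x,y,w,hh=r
    m=cv2.inRange(h,(0,90,25),(18,255,110))[y:y+hh,x:x+w]; c=max(cv2.findContours(m,0,1,offset=(x,y))[0],key=cv2.contourArea); print("slick",n,cv2.boundingRect(c),cv2.minAreaRect(c))
E
```

```text
top0 [([438.4, 262.6], 72), ([451.5, 264.8], 113), ([457.5, 281.3], 170)]
top6 [([417.3, 167.6], 49), ([405.3, 184.0], 118), ([422.1, 190.0], 176), ([395.1, 192.6], 78)]
sc6 [([242.7, 200.1], 13), ([236.1, 222.7], 142), ([259.3, 227.9], 31), ([249.0, 231.1], 36)]
slick top (233, 156, 21, 28) ((243.32029724121094, 168.52491760253906), (27.679920196533203, 16.40512466430664), 72.6459732055664)
slick scene (392, 244, 12, 7) ((397.4459533691406, 246.8243408203125), (11.343530654907227, 5.096368789672852), 9.462322235107422)
```

```bash
python3 - <<'E'
from h import *
z0=[onz("top",p,.006) for p in [(438.4,262.6),(451.5,264.8),(457.5,281.3)]]
b0=np.array([.4130,-.284]); r=R.from_euler("z",50,degrees=True).as_matrix()[:2,:2]
L=[r@(z[:2]-b0) for z in z0]; print("offsets after turn",L)
obs=[((395.1,192.6),(259.3,227.9)),((405.3,184.),(249.,231.1)),((422.1,190.),(236.1,222.7))]
for l,(a,b) in zip(L,obs):
    x,e=tri([ray("top",a),ray("scene",b)]); print("tri",x,np.round(e,4),"centre top@.103",onz("top",a,.103)[:2]-l,"scene",onz("scene",b,.103)[:2]-l)
E
```

```text
offsets after turn [array([-0.0081,  0.0363]), array([0.0131, 0.0125]), array([-0.0022, -0.0258])]
tri [ 0.5789 -0.1341  0.1218] [0.0004 0.0004] centre top@.103 [ 0.5915 -0.173 ] scene [ 0.5736 -0.1778]
tri [ 0.5979 -0.1552  0.1263] [0.0012 0.0012] centre top@.103 [ 0.5913 -0.173 ] scene [ 0.5685 -0.1757]
tri [ 0.584  -0.1929  0.1305] [0.0003 0.0003] centre top@.103 [ 0.5932 -0.1732] scene [ 0.5665 -0.1789]
```

The basket centre comes out at (0.592, -0.173) against a seat at (0.5885, -0.170). The hook took the load at the seat height, and nothing is moving. The slick also matches its expected place, so I'm handing in.

```bash
python3 -c "
from station import sign_off
print(sign_off())"
```

```text
the job is handed in; nothing more can be done
None
```

I handed the job in with the basket hanging in the brass hook and the slick on the red-tipped peg. Both were still in my last pictures, the gripper was clear, and the torch and jar had not moved. A small image change near the key went unchecked, but the arm never went near it. No verdict came back.

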